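# Lock the stop, close the shaker's hold-down, release the stop

## Robot

A 6-joint arm with a two-finger parallel gripper is mounted at the origin on a cart in front of the work surface, level with it; the furniture and walls round the work are solid. World frame = base frame: x ahead of the robot, y to its left, z up, the work surface at z = 0. Lengths are in mm, angles in rad, forces in N, time in s.
With the tool pointing down it reaches from about 325 to 875 mm from the base axis. Payload 4.4 kg.
Tool frame: the origin (TCP) lies between the finger pads; the fingertips stand arm.tcp_to_tips ahead of it and the grasp point (between the pads) lies 6 mm ahead of it (arm.tcp_to_tips is the distance from the TCP to the fingertips, in mm); z points along the fingers, y is the line along which they close (so a half turn about z gives the same grasp; the last joint's range is limited). The gripper opens to 85 mm and grips with 20 to 120 N. Pads are 22 mm wide; open, the fingers measure 114 mm over their backs; the gripper's body (76 mm by 85 mm) begins 54 mm behind the grasp point. The pads swing forward as they close: fully open they stand 13 mm farther back than shut.
Start: joints at [1.183, 0.207, 1.542, -0, 1.393, -0.15], TCP at [134.901, 558.954, 256.282] pointing down, gripper open.
Joint ranges: [-2.73, 2.73], [-0.86, 2.22], [0.23, 2.46], [-1.11, 4.25], [0.08, 2.63], [-2.82, 2.82]. Speed limits (rad/s): [2.79, 2.79, 3.14, 3.14, 3.14, 3.14].

## Interface

Orientations are given as [roll, pitch, yaw] about the fixed x, y, z axes, in that order (R = Rz(yaw) Ry(pitch) Rx(roll)).
In Python, from station import arm, vision, close_job gives the robot as it stands.
- The arm moves only by the tool arm_command, never from a script. Its argument "targets" is a list of rows, each an object with "linear": the shift along the tool's x, y, z in m, a list of three; "rot": the turn, a rotation vector about the tool's x, y, z in rad, a list of three. In form: [{"linear": [x, y, z], "rot": [ax, ay, az]}, ...]. A call has exactly 10 rows; each row shifts and turns the commanded pose from where the row before left it, along the tool's axes as they then stand; what a row does not reach is not made up. A row lasts 1/12 s, in which the tool goes at most 41.7 mm and 7.16 degrees, less where a joint would pass 70% of its speed; a pose out of reach is approached as far as the arm can. A call with a gripper value outside its range is refused whole. "jaw" is the finger opening in m, from 0 to 0.0854, set as the call begins (left out, the last holds). The fingers move at their own pace and stop on an object; the grip force is fixed at half the most. Time passes only in rows, so rows that do not move let the fingers close, or fill a call up. It gives the time, the measured TCP pose, the force, the opening and the grip force at its end, in the units of the state.
- arm.state(): the state, without advancing time (a new reading comes with each control period).
- vision.grab_frame(name): name is "scene" or "top" or "wrist"; returns the picture (400x640x3 uint8, red, green, blue); there is no depth.
- vision.camera_model(name): a dict with "intrinsics" (3x3 intrinsics, pixels), "distortion" ([k1, k2, p1, p2, k3] as OpenCV has them; the pictures are not rectified), "world_from_camera" (4x4, takes a point from camera to world coordinates). Camera axes: x right, y down, z forward; pixel columns grow to the right and rows downward; lengths in mm; the calibration is good to about 2 mm. A picture is of the moment at which its call begins: read the wrist's pose just before it. camera_model takes no time and is no camera call; for the wrist camera it gives the pose at the moment of the call.
- close_job(): hands the job in; it is judged then, once.
The state is a dict: "time": time; "joint_positions": joint angles; "joint_vel": joint speeds; "joint_efforts": joint torques, N m; "tool_pos": TCP position; "ee_rot": TCP orientation; "wrist_force": force on the tool from outside, world axes, zero at the start; "torque": the same for the moment, N m; "finger_gap": finger opening in mm; "finger_force": force on a finger pad.
Only numpy, scipy, OpenCV 4.12 (cv2) and the standard library are available. Lean on these libraries where they do the work, as an engineer would, in place of code of your own. Each camera call takes 0.05 s, during which the arm holds its last target. There are 200 camera calls.

## Task

Get the little disc shaker ready to run: first press the red mushroom stop button on the yellow box until it snaps and stays down. With the stop locked, push the shaker's wire hold-down bail (standing open, leaning out over its front) over towards the disc until it snaps down across the disc, then take hold of the mushroom head and turn it clockwise until it is released and springs back up. Do not knock over or push away the vials, the bottle, the scanner or the tip box, and let go of everything at the end.

Things in the scene. Friction and masses are not known exactly. Their poses are not given: they have to be found in the camera images.
- stop_grip (a point): Centre of the red mushroom head, on its axis. Head: round, 40 mm across, 18 mm thick, flat top 9 mm further out. z axis: the button's axis, out of the box, leaning 27 degrees from vertical towards the box's front (roughly towards the robot); x: up the slope; y: level. The sloping face lies 39 mm below this point along the axis when up, 31 mm when down; a 29 mm collar stands 20 mm out of it.
- stop_button (a joint): How far the mushroom is pressed along its axis, m: 0 = up (released), 0.008 = fully down. Over-centre spring: about 5 N starts it down, the force falls to nothing at 0.004, beyond that it snaps down and stays latched (held with about 5 N) until the head is turned.
- stop_knob (a joint): How far the head is turned, rad: 0 = rest, grows clockwise seen from above the head (negative about z of stop_grip), stop at 0.95. With the button down, turning lifts it by a cam, 8 mm per rad; beyond about 0.6 rad it is past centre, released. Takes under 0.1 N m. Let go, the head springs up and turns back to 0 by itself.
- stop_station: Yellow box with the sloping front that carries the stop button: 100 mm deep, 90 mm wide, 40 mm high in front, 90 mm at the back; fixed to the cabinet, at a different place and heading each time. Origin: centre of its underside; x points from its front to its back.
- bail_bar (a point): Middle of the cross bar of the hold-down bail, on the bar's axis. The bail is a U of 8 mm steel wire, 129 mm wide, with a blue sleeve 14 mm in diameter and 70 mm long at the middle of the bar. The bar lies along this point's y, 85 mm from the hinge axis; it is at about z = 0.139 when open, 0.147 when upright, 0.082 when closed.
- bail_hinge (a point): Middle of the bail's hinge axis, 62 mm above the cabinet top, near the shaker's front edge. y is the hinge axis; x is level and points from the shaker's front to its back, the way the bar is to be pushed. The middle of the shaker lies 55 mm along this x.
- shaker: White disc shaker, a box 130 mm deep (x), 136 mm wide, 46 mm high, with a blue square disc holder and a dark disc on top (disc top at about z = 0.074); fixed to the cabinet, at a different place and heading each time. Origin: centre of its underside; x points from its front to its back.
- bail (a joint): Angle of the bail, rad: 0 = open, leaning 25 degrees past vertical out over the front, away from the disc; 1.77 = closed, the bar just above the disc. Over-centre spring: about 3 N at the bar starts it, the force falls to nothing at 0.885 (bar 36 mm behind the hinge axis); beyond that it snaps to the closed stop by itself and stays.
- vial_brown: Bystander, to be left alone: brown glass vial with a ribbed white screw cap, 24 mm across, 52 mm tall, standing. Origin: centre of its underside.
- vial_blue: Bystander, to be left alone: brown vial with a blue-grey screw cap, 21 mm across, 46 mm tall, standing. Origin: centre of its underside.
- vial_white: Bystander, to be left alone: white vial with a light screw cap, 21 mm across, 46 mm tall, standing. Origin: centre of its underside.
- bottle: Bystander, to be left alone: blue bottle with a white cap, 58 mm across, 204 mm tall, standing. Origin: centre of its underside.
- tip_box: Bystander, to be left alone: box of pipette tips, purple-pink with a clear lid, 118 x 91 x 55 mm. Origin: centre of its underside.
- scanner: Bystander, to be left alone: black stand code scanner, 74 x 72 x 153 mm, standing. Origin: centre of its underside.

How it is judged:
By the outcome, as a careful person would: the job done as asked, in the order asked, and still so for the second after the job is handed in, with the robot touching nothing.
It also fails if it takes over 56 s, if anything falls off the work surface, if the arm or the gripper's body presses on something with over 40 N, if the wrist force passes 120 N, or if a joint passes its speed limit or range.

## Working session

There is one attempt and no reset: what is moved stays moved. The work goes in short steps, Python scripts to look and compute and a tool call to move; the robot and the scene stay as the last step left them, time stands still between calls to the robot, and variables do not carry over. Pictures are saved under pics/ and viewed, at most 10 in all, crops included, and the job is handed in when it is done.

Besides the shell and the picture viewer there is one more tool, called after ">>>" as name([rows], argument=value, ...), one row to a line, values as JSON. arm_command: Moves the arm, as the interface text tells. Its arguments: {"type":"object","properties":{"targets":{"type":"array"},"jaw":{"type":"number"}},"required":["targets"]}

```bash
mkdir -p pics; python3 - <<'E'
from station import arm, vision
import cv2, numpy as np
s=arm.state(); print(s, arm.tcp_to_tips)
for n in ("scene","top"):
    f=vision.grab_frame(n); cv2.imwrite(f"pics/{n}0.png",f[:,:,::-1])
    m=vision.camera_model(n); print(n,m)
E
```

```text
{'time': 0.0, 'joint_positions': array([ 1.18350092e+00,  2.07446455e-01,  1.54295430e+00,  1.27184993e-05,
        1.39348225e+00, -1.50544650e-01]), 'joint_vel': array([ 0.0002691 , -0.00100597, -0.00017729,  0.00043362, -0.00013948,
        0.00117097]), 'joint_efforts': array([-2.38430139e-04, -3.83023274e+01, -2.91600984e+01, -2.14594975e-04,
        1.04313710e-02, -9.09710621e-06]), 'tool_pos': array([134.63085417, 558.30288332, 255.11049842]), 'ee_rot': array([-3.13933008e+00, -3.55871776e-04,  2.90483923e+00]), 'wrist_force': array([ 0.26196236, -0.19184059, -1.26092828]), 'torque': array([-0.06037778,  0.02836752,  0.04287404]), 'finger_force': 0.0, 'finger_gap': 85.18301282650336} 25.0
scene {'intrinsics': array([[449.76136613,   0.        , 317.57298508],
       [  0.        , 449.76136613, 200.91811889],
       [  0.        ,   0.        ,   1.        ]]), 'distortion': array([-0.11025383,  0.        ,  0.        ,  0.        ,  0.        ]), 'world_from_camera': array([[-8.03839450e-01, -4.16327543e-01,  4.24868821e-01,
         1.46112239e+02],
       [-5.94803891e-01,
[... 157 characters left out ...]
00000000e+00,  0.00000000e+00,  0.00000000e+00,
         1.00000000e+00]])}
top {'intrinsics': array([[408.54597971,   0.        , 311.59996462],
       [  0.        , 408.54597971, 193.48912096],
       [  0.        ,   0.        ,   1.        ]]), 'distortion': array([-0.07481153,  0.        ,  0.        ,  0.        ,  0.        ]), 'world_from_camera': array([[ 5.01845430e-03, -9.99107281e-01,  4.19458781e-02,
         5.34067206e+02],
       [-9.99867001e-01, -5.66434774e-03, -1.52936175e-02,
         4.59831822e+01],
       [ 1.55175606e-02, -4.18635491e-02, -9.99002827e-01,
         1.00883159e+03],
       [ 0.00000000e+00,  0.00000000e+00,  0.00000000e+00,
         1.00000000e+00]])}
```

View pics/scene0.png

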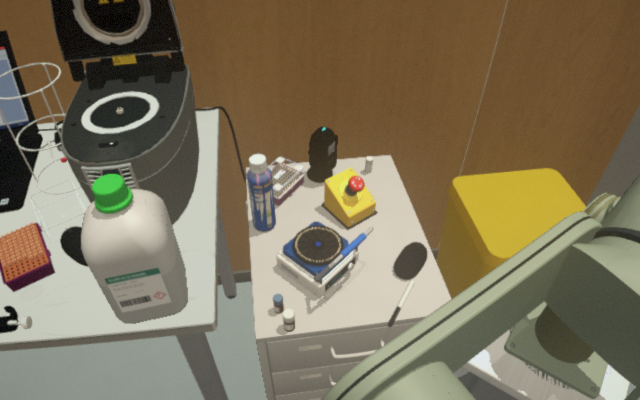

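View pics/top0.png

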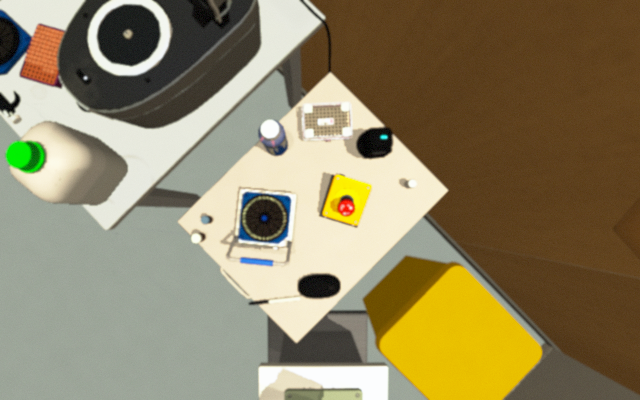

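The scene picture shows the shaker near (320,245), with the bail's blue sleeve near (357,242), and the yellow box with its red head at (356,184). The top picture has the red head at (346,205), the sleeve at (256,262) and the disc at (265,218). Next I'll enlarge these areas.

```bash
python3 - <<'E'
import cv2
a=cv2.imread("pics/top0.png")[165:285,215:375]; b=cv2.imread("pics/scene0.png")[165:300,265:400]
cv2.imwrite("pics/topc.png",cv2.resize(a,None,fx=5,fy=5,interpolation=cv2.INTER_CUBIC)); cv2.imwrite("pics/scenec.png",cv2.resize(b,None,fx=4,fy=4,interpolation=cv2.INTER_CUBIC))
E
```

```text
(no output)
```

View pics/topc.png

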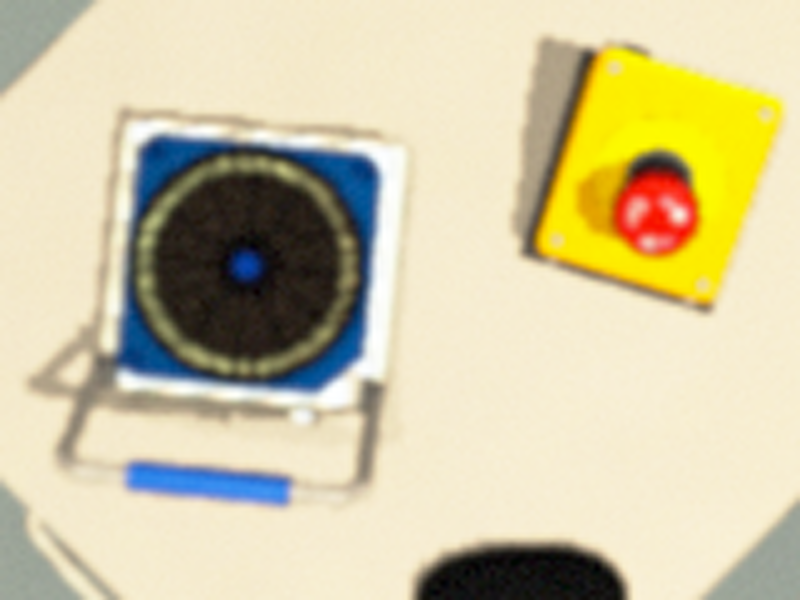

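View pics/scenec.png

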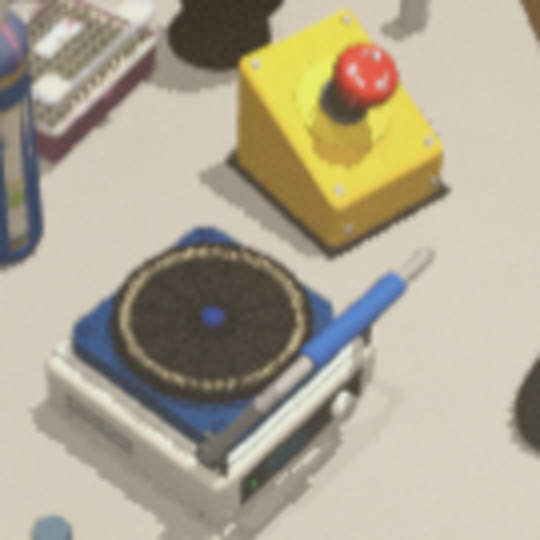

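In the top crop I read the head centre at (656,213), the sleeve ends at (127,476) and (291,491), the disc centre at (246,266), and the box-face corners at (597,48), (782,108), (712,306) and (538,247). In the scene crop, the head is at (366,75), the sleeve ends are at (309,356) and (402,284), and the disc centre is at (213,315).

```bash
cat > h.py <<'E'
import numpy as np, cv2
from station import arm, vision
def ray(n,uv,m=None):
    m=m or vision.camera_model(n); K,d,T=m["intrinsics"],m["distortion"],m["world_from_camera"]
    p=cv2.undistortPoints(np.array([[uv]],float),K,d)[0,0]
    v=T[:3,:3]@[p[0],p[1],1]; return T[:3,3],v/np.linalg.norm(v)
def atz(n,uv,z,m=None):
    o,v=ray(n,uv,m); return o+v*(z-o[2])/v[2]
def tri(rays):
    A=sum(np.eye(3)-np.outer(v,v) for o,v in rays); b=sum((np.eye(3)-np.outer(v,v))@o for o,v in rays)
    p=np.linalg.solve(A,b); return p,[np.linalg.norm(np.cross(p-o,v)) for o,v in rays]
tc=lambda x,y:((x+.5)/5-.5+215,(y+.5)/5-.5+165)
sc=lambda x,y:((x+.5)/4-.5+265,(y+.5)/4-.5+165)
E
python3 - <<'E'
from h import *
np.set_printoptions(precision=1,suppress=True)
for n,t,s in [("head",(656,213),(366,75)),("slL",(127,476),(309,356)),("slR",(291,491),(402,284)),("disc",(246,266),(213,315)),("boxBR",(782,108),(348,8)),("boxFL",(538,247),(335,200)),("boxBL",(597,48),(243,58)),("boxFR",(712,306),(444,152))]:
    print(n,*tri([ray("top",tc(*t)),ray("scene",sc(*s))]))
print("L",atz("top",tc(127,476),139),"R",atz("top",tc(291,491),139))
z=[(597,48,90),(782,108,90),(712,306,40),(538,247,40)]
P=np.array([atz("top",tc(x,y),h) for x,y,h in z]); print(P)
f=(P[2]+P[3])/2;b=(P[0]+P[1])/2; print("len",b-f,"mid",(f+b)/2,"yaw",np.arctan2(*(b-f)[[1,0]]), np.arctan2(*(P[0]-P[1])[[1,0]])-np.pi/2)
print("head z guesses",[atz("top",tc(656,213),q) for q in (95,100,105)])
E
```

```text
head [541.6 -44.6 100.1] [np.float64(0.5886988909873114), np.float64(0.588698890987319)]
slL [429.3 182.9 143.7] [np.float64(0.32113298659983214), np.float64(0.3211329865997893)]
slR [421.7 113.5 137.7] [np.float64(1.4485182582566123), np.float64(1.4485182582565486)]
disc [516.8 140.4  73.1] [np.float64(0.43834009757792247), np.float64(0.43834009757795495)]
boxBR [ 590.3 -102.3   89.1] [np.float64(0.4015304846000649), np.float64(0.40153048460009955)]
boxFL [526.    5.9  45.4] [np.float64(0.28059261427392346), np.float64(0.28059261427413373)]
boxBL [614.6 -19.4  92.9] [np.float64(2.036449193611145), np.float64(2.0364491936110536)]
boxFR [499.  -77.2  36.4] [np.float64(0.5757172774827237), np.float64(0.5757172774827009)]
L [429.  183.8 139. ] R [423.1 114.2 139. ]
[[ 616.5  -18.5   90. ]
 [ 589.9 -102.4   90. ]
 [ 498.6  -77.    40. ]
 [ 526.2    5.8   40. ]]
len [ 90.8 -24.8  50. ] mid [557.8 -48.   65. ] yaw -0.2666449490548085 -0.3073265369422957
head z guesses [array([542.1, -44.8,  95. ]), array([542.1, -44.3, 100. ]), array([542. , -43.8, 105. ])]
```

Everything agrees: the head is at about (541,-44,100) with box yaw about -0.285. The bar's mid-point is at (426,148.5,139) with yaw about -0.085, which predicts a disc centre within 1 mm of what I measured. I'll move to above the button now.

>>> arm_command([
  {"linear": [-0.0249, -0.0245, 0.00275], "rot": [0, 0, 0]},
  {"linear": [-0.0249, -0.0245, 0.00275], "rot": [0, 0, 0]},
  {"linear": [-0.0249, -0.0245, 0.00275], "rot": [0, 0, 0]},
  {"linear": [-0.0249, -0.0245, 0.00275], "rot": [0, 0, 0]},
  {"linear": [-0.0249, -0.0245, 0.00275], "rot": [0, 0, 0]},
  {"linear": [-0.0249, -0.0245, 0.00275], "rot": [0, 0, 0]},
  {"linear": [-0.0249, -0.0245, 0.00275], "rot": [0, 0, 0]},
  {"linear": [-0.0249, -0.0245, 0.00275], "rot": [0, 0, 0]},
  {"linear": [-0.0249, -0.0245, 0.00275], "rot": [0, 0, 0]},
  {"linear": [-0.0249, -0.0245, 0.00275], "rot": [0, 0, 0]},
], jaw=0)

```text
time: 0.93
tool_pos: [319.7, 260.7, 228.4]
ee_rot: [-3.141, -0.0, 2.905]
wrist_force: [1.2, 0.1, 0.2]
finger_gap: -0.0
finger_force: 0.0
```

>>> arm_command([
  {"linear": [-0.0249, -0.0245, 0.00275], "rot": [0, 0, 0]},
  {"linear": [-0.0249, -0.0245, 0.00275], "rot": [0, 0, 0]},
  {"linear": [-0.0249, -0.0245, 0.00275], "rot": [0, 0, 0]},
  {"linear": [-0.0249, -0.0245, 0.00275], "rot": [0, 0, 0]},
  {"linear": [-0.0249, -0.0245, 0.00275], "rot": [0, 0, 0]},
  {"linear": [-0.0249, -0.0245, 0.00275], "rot": [0, 0, 0]},
  {"linear": [-0.0249, -0.0245, 0.00275], "rot": [0, 0, 0]},
  {"linear": [-0.0249, -0.0245, 0.00275], "rot": [0, 0, 0]},
  {"linear": [-0.0249, -0.0245, 0.00275], "rot": [0, 0, 0]},
  {"linear": [-0.0249, -0.0245, 0.00275], "rot": [0, 0, 0]},
])

```text
time: 1.77
tool_pos: [504.3, -35.8, 200.7]
ee_rot: [3.141, -0.001, 2.904]
wrist_force: [0.9, 0.9, -0.6]
finger_gap: 0.1
finger_force: 0.0
```

>>> arm_command([
  {"linear": [0, 0, 0], "rot": [0, -0.0785, 0.008]},
  {"linear": [0, 0, 0], "rot": [0, -0.0785, 0.008]},
  {"linear": [0, 0, 0], "rot": [0, -0.0785, 0.008]},
  {"linear": [0, 0, 0], "rot": [0, -0.0785, 0.008]},
  {"linear": [0, 0, 0], "rot": [0, -0.0785, 0.008]},
  {"linear": [0, 0, 0], "rot": [0, -0.0785, 0.008]},
  {"linear": [0, 0, 0], "rot": [0, 0, 0]},
  {"linear": [0, 0, 0], "rot": [0, 0, 0]},
  {"linear": [0, 0, 0], "rot": [0, 0, 0]},
  {"linear": [0, 0, 0], "rot": [0, 0, 0]},
])

```text
time: 2.6
tool_pos: [505.3, -34.6, 202.3]
ee_rot: [3.129, 0.472, 2.853]
wrist_force: [0.5, -0.9, -0.8]
finger_gap: -0.1
finger_force: 0.0
```

```bash
cat >> h.py <<'E'
from scipy.spatial.transform import Rotation as Ro
YB=-0.285; XB=np.array([np.cos(YB),np.sin(YB),0]); N=np.array([-np.sin(np.radians(27))*XB[0],-np.sin(np.radians(27))*XB[1],np.cos(np.radians(27))])
YAX=np.array([-XB[1],XB[0],0])
RB=Ro.from_matrix(np.c_[np.cross(YAX,-N),YAX,-N])
def go(p,R=None):
    s=arm.state(); Rc=Ro.from_euler("xyz",s["ee_rot"])
    print("t",s["time"],"pos",s["tool_pos"],"tool shift mm",Rc.inv().apply(np.array(p)-s["tool_pos"]))
    if R is not None: print("rotvec",(Rc.inv()*R).as_rotvec())
    print("j",s["joint_positions"],"F",s["wrist_force"])
E
python3 - <<'E'
from h import *
np.set_printoptions(precision=3,suppress=True)
C=np.array([541.3,-44.2,100]); go(C+N*79,RB)
f=vision.grab_frame("wrist"); m=vision.camera_model("wrist"); cv2.imwrite("pics/w1.png",f[:,:,::-1]); np.save("w1.npy",m,allow_pickle=True); print(m["world_from_camera"])
for q in (C,C+9*N,C-39*N):
  T=np.linalg.inv(m["world_from_camera"]); print(cv2.projectPoints(q[None].astype(float),cv2.Rodrigues(T[:3,:3])[0],T[:3,3],m["intrinsics"],m["distortion"])[0].ravel())
E
```

```text
t 2.6 pos [505.286 -34.582 202.275] tool shift mm [13.242  0.538 29.049]
rotvec [ 0.011  0.    -0.003]
j [-0.231 -0.137  2.086 -0.021  0.721 -1.504] F [ 0.475 -0.856 -0.84 ]
[[  0.279   0.671   0.687 384.668]
 [  0.96   -0.204  -0.191   0.559]
 [  0.012   0.713  -0.701 271.225]
 [  0.      0.      0.      1.   ]]
[321.376 187.48 ]
[321.452 190.912]
[321.1   175.091]
```

View pics/w1.png

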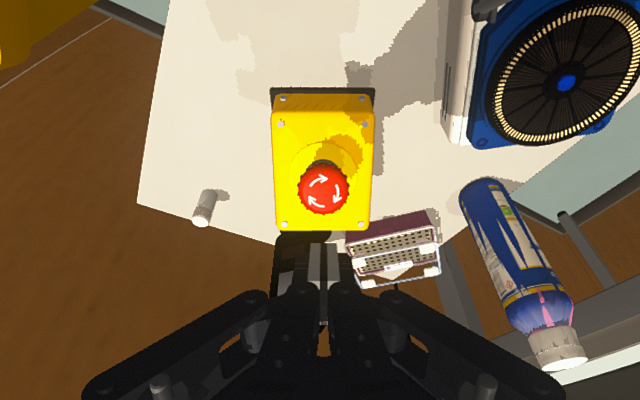

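The wrist picture shows the red head at (323,190), against a predicted (321.5,191), so the estimate holds to about 1 mm. I'll approach along the axis and press.

>>> arm_command([
  {"linear": [0.0033, 0.0003, 0.012], "rot": [0, 0, 0]},
  {"linear": [0.0033, 0.0003, 0.012], "rot": [0, 0, 0]},
  {"linear": [0.0033, 0, 0.012], "rot": [0, 0, 0]},
  {"linear": [0.0033, 0, 0.012], "rot": [0, 0, 0]},
  {"linear": [0, 0, 0.011], "rot": [0, 0, 0]},
  {"linear": [0, 0, 0.004], "rot": [0, 0, 0]},
  {"linear": [0, 0, 0.004], "rot": [0, 0, 0]},
  {"linear": [0, 0, 0.002], "rot": [0, 0, 0]},
  {"linear": [0, 0, 0], "rot": [0, 0, 0]},
  {"linear": [0, 0, 0], "rot": [0, 0, 0]},
])

```text
time: 3.48
tool_pos: [523.6, -38.4, 134.4]
ee_rot: [3.129, 0.472, 2.853]
wrist_force: [-0.2, -0.8, 0.1]
finger_gap: 0.3
finger_force: 0.0
```

>>> arm_command([
  {"linear": [0, 0, 0.0015], "rot": [0, 0, 0]},
  {"linear": [0, 0, 0.0015], "rot": [0, 0, 0]},
  {"linear": [0, 0, 0.0015], "rot": [0, 0, 0]},
  {"linear": [0, 0, 0.0015], "rot": [0, 0, 0]},
  {"linear": [0, 0, 0.001], "rot": [0, 0, 0]},
  {"linear": [0, 0, 0.001], "rot": [0, 0, 0]},
  {"linear": [0, 0, 0], "rot": [0, 0, 0]},
  {"linear": [0, 0, 0], "rot": [0, 0, 0]},
  {"linear": [0, 0, 0], "rot": [0, 0, 0]},
  {"linear": [0, 0, 0], "rot": [0, 0, 0]},
])

```text
time: 4.32
tool_pos: [526.7, -39.3, 126.7]
ee_rot: [3.129, 0.471, 2.853]
wrist_force: [-0.1, 0.2, 0.6]
finger_gap: 0.2
finger_force: 0.4
```

>>> arm_command([
  {"linear": [0, 0, 0.001], "rot": [0, 0, 0]},
  {"linear": [0, 0, 0.001], "rot": [0, 0, 0]},
  {"linear": [0, 0, 0.001], "rot": [0, 0, 0]},
  {"linear": [0, 0, 0.001], "rot": [0, 0, 0]},
  {"linear": [0, 0, 0], "rot": [0, 0, 0]},
  {"linear": [0, 0, 0], "rot": [0, 0, 0]},
  {"linear": [0, 0, 0], "rot": [0, 0, 0]},
  {"linear": [0, 0, 0], "rot": [0, 0, 0]},
  {"linear": [0, 0, 0], "rot": [0, 0, 0]},
  {"linear": [0, 0, 0], "rot": [0, 0, 0]},
])

```text
time: 5.15
tool_pos: [528.5, -39.8, 123.2]
ee_rot: [3.129, 0.471, 2.853]
wrist_force: [-0.4, 0.3, -0.0]
finger_gap: 0.2
finger_force: 0.0
```

>>> arm_command([
  {"linear": [0, 0, 0.001], "rot": [0, 0, 0]},
  {"linear": [0, 0, 0.001], "rot": [0, 0, 0]},
  {"linear": [0, 0, 0.0005], "rot": [0, 0, 0]},
  {"linear": [0, 0, 0], "rot": [0, 0, 0]},
  {"linear": [0, 0, 0], "rot": [0, 0, 0]},
  {"linear": [0, 0, 0], "rot": [0, 0, 0]},
  {"linear": [0, 0, 0], "rot": [0, 0, 0]},
  {"linear": [0, 0, 0], "rot": [0, 0, 0]},
  {"linear": [0, 0, 0], "rot": [0, 0, 0]},
  {"linear": [0, 0, 0], "rot": [0, 0, 0]},
])

```text
time: 5.98
tool_pos: [529.4, -39.9, 122.2]
ee_rot: [3.13, 0.471, 2.854]
wrist_force: [-12.1, 1.2, 14.7]
finger_gap: -0.1
finger_force: 9.7
```

```bash
python3 - <<'E'
from h import *
s=arm.state(); print(s["tool_pos"],s["wrist_force"])
t=vision.grab_frame("scene")[165:235,315:395]; w=vision.grab_frame("wrist")[60:260,220:420]
t=cv2.resize(t,None,fx=5,fy=5,interpolation=2); w=cv2.resize(w,None,fx=1.75,fy=1.75)
cv2.imwrite("pics/p1.png",np.hstack([t,w])[:,:,::-1])
E
```

```text
[529.37787695 -39.94151958 122.19117841] [-12.13848768   1.15162486  14.6843474 ]
```

View pics/p1.png

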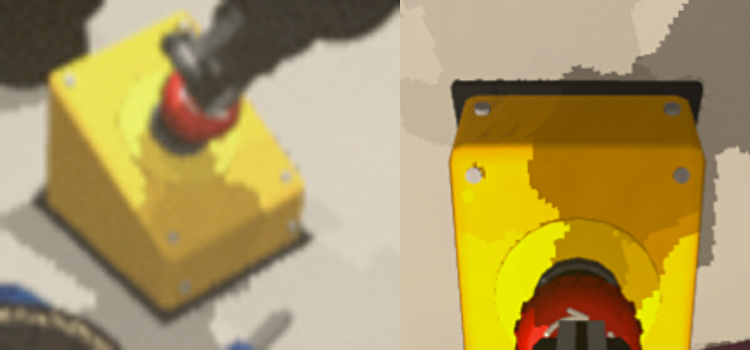

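The force has risen to 19 N at 8 mm of travel, and both views show the head sitting low, so the stop is locked. I'll retreat, straighten the tool and move in front of the bail.

>>> arm_command([
  {"linear": [0, 0, -0.01], "rot": [0, 0, 0]},
  {"linear": [0, 0, -0.02], "rot": [0, 0, 0]},
  {"linear": [0, 0, -0.025], "rot": [0, 0, 0]},
  {"linear": [0, 0, -0.025], "rot": [0, 0, 0]},
  {"linear": [0, 0, 0], "rot": [0, 0.0785, -0.033]},
  {"linear": [0, 0, 0], "rot": [0, 0.0785, -0.033]},
  {"linear": [0, 0, 0], "rot": [0, 0.0785, -0.033]},
  {"linear": [0, 0, 0], "rot": [0, 0.0785, -0.033]},
  {"linear": [0, 0, 0], "rot": [0, 0.0785, -0.033]},
  {"linear": [0, 0, 0], "rot": [0, 0.0785, -0.033]},
])

```text
time: 6.92
tool_pos: [494.8, -30.9, 192.7]
ee_rot: [-3.107, -0.007, 3.051]
wrist_force: [0.5, -0.6, 0.2]
finger_gap: 0.5
finger_force: 0.0
```

>>> arm_command([
  {"linear": [0.017, 0.021, -0.005], "rot": [0, 0, 0]},
  {"linear": [0.017, 0.021, -0.005], "rot": [0, 0, 0]},
  {"linear": [0.017, 0.021, -0.005], "rot": [0, 0, 0]},
  {"linear": [0.017, 0.021, -0.005], "rot": [0, 0, 0]},
  {"linear": [0.017, 0.021, 0], "rot": [0, 0, 0]},
  {"linear": [0.017, 0.021, 0], "rot": [0, 0, 0]},
  {"linear": [0.017, 0.021, 0], "rot": [0, 0, 0]},
  {"linear": [0.017, 0.021, 0], "rot": [0, 0, 0]},
  {"linear": [0, 0, 0], "rot": [0, 0, 0]},
  {"linear": [0, 0, 0], "rot": [0, 0, 0]},
])

```text
time: 7.75
tool_pos: [374.1, 150.4, 206.8]
ee_rot: [-3.107, -0.004, 3.052]
wrist_force: [-0.6, 0.5, 0.2]
finger_gap: 0.3
finger_force: 0.0
```

```bash
python3 - <<'E'
from h import *
np.set_printoptions(precision=3,suppress=True)
y=np.array([.085,.9964,0]); go([372,153,147],Ro.from_matrix(np.c_[np.cross(y,[0,0,-1]),y,[0,0,-1]]))
E
```

```text
t 7.75 pos [374.1   150.437 206.818] tool shift mm [ 2.107  4.438 59.708]
rotvec [-0.035 -0.004 -0.004]
j [ 0.191 -0.11   1.98  -0.034  1.284 -1.281] F [-0.597  0.485  0.205]
```

>>> arm_command([
  {"linear": [0, 0.001, 0.015], "rot": [-0.035, 0, 0]},
  {"linear": [0, 0, 0.015], "rot": [0, 0, 0]},
  {"linear": [0, 0, 0.015], "rot": [0, 0, 0]},
  {"linear": [0, 0, 0.013], "rot": [0, 0, 0]},
  {"linear": [-0.005, 0, 0], "rot": [0, 0, 0]},
  {"linear": [-0.005, 0, 0], "rot": [0, 0, 0]},
  {"linear": [-0.005, 0, 0], "rot": [0, 0, 0]},
  {"linear": [-0.005, 0, 0], "rot": [0, 0, 0]},
  {"linear": [-0.005, 0, 0], "rot": [0, 0, 0]},
  {"linear": [-0.005, 0, 0], "rot": [0, 0, 0]},
])

```text
time: 8.58
tool_pos: [405.7, 147.4, 149.6]
ee_rot: [3.141, -0.002, 3.049]
wrist_force: [-0.2, -0.1, 0.7]
finger_gap: 0.4
finger_force: 0.0
```

>>> arm_command([
  {"linear": [-0.005, 0, 0], "rot": [0, 0, 0]},
  {"linear": [-0.005, 0, 0], "rot": [0, 0, 0]},
  {"linear": [-0.006, 0, 0], "rot": [0, 0, 0]},
  {"linear": [-0.006, 0, 0], "rot": [0, 0, 0]},
  {"linear": [-0.006, 0, 0], "rot": [0, 0, 0]},
  {"linear": [-0.006, 0, 0], "rot": [0, 0, 0]},
  {"linear": [-0.006, 0, 0], "rot": [0, 0, 0]},
  {"linear": [-0.006, 0, 0], "rot": [0, 0, 0]},
  {"linear": [-0.006, 0, 0], "rot": [0, 0, 0]},
  {"linear": [-0.006, 0, 0], "rot": [0, 0, 0]},
])

```text
time: 9.42
tool_pos: [462.7, 142.1, 148.2]
ee_rot: [3.141, -0.004, 3.049]
wrist_force: [-2.6, 1.0, -1.0]
finger_gap: 0.2
finger_force: 0.7
```

Contact is confirmed at about 2.6 N. I'll push on past centre.

>>> arm_command([
  {"linear": [-0.005, 0, 0], "rot": [0, 0, 0]},
  {"linear": [-0.005, 0, 0], "rot": [0, 0, 0]},
  {"linear": [-0.005, 0, 0], "rot": [0, 0, 0]},
  {"linear": [-0.005, 0, 0], "rot": [0, 0, 0]},
  {"linear": [-0.005, 0, 0], "rot": [0, 0, 0]},
  {"linear": [-0.005, 0, 0], "rot": [0, 0, 0]},
  {"linear": [0, 0, 0], "rot": [0, 0, 0]},
  {"linear": [0, 0, 0], "rot": [0, 0, 0]},
  {"linear": [0, 0, 0], "rot": [0, 0, 0]},
  {"linear": [0, 0, 0], "rot": [0, 0, 0]},
])

```text
time: 10.25
tool_pos: [491.7, 139.4, 148.4]
ee_rot: [3.141, -0.004, 3.049]
wrist_force: [0.6, 1.0, -0.1]
finger_gap: -0.3
finger_force: 0.0
```

```bash
python3 - <<'E'
from h import *
t=vision.grab_frame("scene")[165:300,265:400]; w=vision.grab_frame("top")[165:285,215:375]
t=cv2.resize(t,(400,400),interpolation=2); w=cv2.resize(w,(400,300),interpolation=2)
cv2.imwrite("pics/b1.png",np.hstack([t,np.vstack([w,w[:100]*0])])[:,:,::-1])
E
```

```text
(no output)
```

View pics/b1.png

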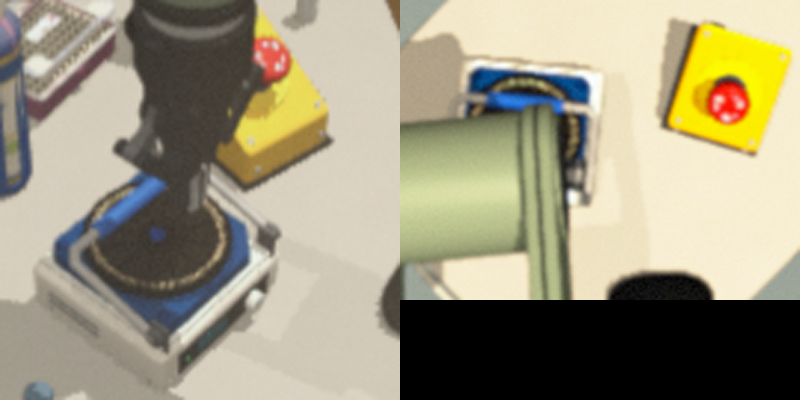

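The bail lies across the disc, with the sleeve at (130,205) on its far half, and the red head is still down. I'll go back to the button with the jaws open.

>>> arm_command([
  {"linear": [0, 0, -0.018], "rot": [0, 0, 0]},
  {"linear": [0, 0, -0.018], "rot": [0, 0, 0]},
  {"linear": [0, 0, -0.018], "rot": [0, 0, 0]},
  {"linear": [-0.0048, -0.0286, 0], "rot": [0, 0, 0]},
  {"linear": [-0.0048, -0.0286, 0], "rot": [0, 0, 0]},
  {"linear": [-0.0048, -0.0286, 0], "rot": [0, 0, 0]},
  {"linear": [-0.0048, -0.0286, 0], "rot": [0, 0, 0]},
  {"linear": [-0.0048, -0.0286, 0], "rot": [0, 0, 0]},
  {"linear": [-0.0048, -0.0286, 0], "rot": [0, 0, 0]},
  {"linear": [0, 0, 0], "rot": [0, 0, 0]},
])

```text
time: 11.18
tool_pos: [505.5, -38.6, 202.6]
ee_rot: [-3.14, -0.002, 3.045]
wrist_force: [0.8, 0.5, 0.5]
finger_gap: -0.1
finger_force: 0.0
```

>>> arm_command([
  {"linear": [0, 0, 0], "rot": [0, -0.0785, 0.033]},
  {"linear": [0, 0, 0], "rot": [0, -0.0785, 0.033]},
  {"linear": [0, 0, 0], "rot": [0, -0.0785, 0.033]},
  {"linear": [0, 0, 0], "rot": [0, -0.0785, 0.033]},
  {"linear": [0, 0, 0], "rot": [0, -0.0785, 0.033]},
  {"linear": [0, 0, 0], "rot": [0, -0.0785, 0.033]},
  {"linear": [0, 0, 0], "rot": [0, 0, 0]},
  {"linear": [0, 0, 0], "rot": [0, 0, 0]},
  {"linear": [0, 0, 0], "rot": [0, 0, 0]},
  {"linear": [0, 0, 0], "rot": [0, 0, 0]},
], jaw=0.08)

```text
time: 12.02
tool_pos: [506.3, -34.4, 203.3]
ee_rot: [3.091, 0.465, 2.836]
wrist_force: [0.3, -0.4, 1.0]
finger_gap: 79.9
finger_force: 0.0
```

```bash
python3 - <<'E'
from h import *
np.set_printoptions(precision=3,suppress=True)
C=np.array([541.3,-44.2,100])-8*N; go(C+N*8,RB)
E
```

```text
t 12.0167 pos [506.325 -34.444 203.334] tool shift mm [ 13.866  -4.296 108.561]
rotvec [ 0.041 -0.006 -0.019]
j [-0.255 -0.138  2.083  0.042  0.731 -1.557] F [ 0.314 -0.413  1.014]
```

>>> arm_command([
  {"linear": [0, 0, 0], "rot": [0.041, -0.006, -0.019]},
  {"linear": [0.0048, 0, 0.014], "rot": [0, 0, 0]},
  {"linear": [0.0048, 0, 0.014], "rot": [0, 0, 0]},
  {"linear": [0.0048, 0, 0.014], "rot": [0, 0, 0]},
  {"linear": [0, 0, 0.014], "rot": [0, 0, 0]},
  {"linear": [0, 0, 0.014], "rot": [0, 0, 0]},
  {"linear": [0, 0, 0.012], "rot": [0, 0, 0]},
  {"linear": [0, 0, 0.01], "rot": [0, 0, 0]},
  {"linear": [0, 0, 0.008], "rot": [0, 0, 0]},
  {"linear": [0, 0, 0], "rot": [0, 0, 0]},
])

```text
time: 12.85
tool_pos: [536.6, -43.6, 105.2]
ee_rot: [3.142, 0.468, 2.857]
wrist_force: [-0.4, 0.3, -0.0]
finger_gap: 79.7
finger_force: 0.0
```

```bash
python3 - <<'E'
from h import *
np.set_printoptions(precision=3,suppress=True)
C=np.array([541.3,-44.2,100])-8*N; go(C+N*8,RB)
f=vision.grab_frame("wrist"); cv2.imwrite("pics/g1.png",f[80:400,120:520,::-1])
E
```

```text
t 12.85 pos [536.616 -43.581 105.18 ] tool shift mm [-1.833  0.723  6.728]
rotvec [ 0.    -0.004 -0.   ]
j [-0.228  0.116  2.083 -0.056  0.476 -1.47 ] F [-0.374  0.296 -0.006]
```

View pics/g1.png

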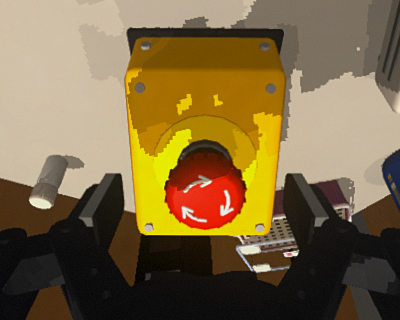

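The head, at (205,190) in the crop, is centred between the pads. I'll make the final shift and close.

>>> arm_command([
  {"linear": [-0.0018, 0.0007, 0.003], "rot": [0, -0.004, 0]},
  {"linear": [0, 0, 0.003], "rot": [0, 0, 0]},
  {"linear": [0, 0, 0.0007], "rot": [0, 0, 0]},
  {"linear": [0, 0, 0], "rot": [0, 0, 0]},
  {"linear": [0, 0, 0], "rot": [0, 0, 0]},
  {"linear": [0, 0, 0], "rot": [0, 0, 0]},
  {"linear": [0, 0, 0], "rot": [0, 0, 0]},
  {"linear": [0, 0, 0], "rot": [0, 0, 0]},
  {"linear": [0, 0, 0], "rot": [0, 0, 0]},
  {"linear": [0, 0, 0], "rot": [0, 0, 0]},
])

```text
time: 13.73
tool_pos: [540.8, -43.9, 101.4]
ee_rot: [3.141, 0.474, 2.857]
wrist_force: [-0.3, 0.5, -0.4]
finger_gap: 80.1
finger_force: 0.0
```

>>> arm_command([
  {"linear": [0, 0, 0], "rot": [0, 0, 0]},
  {"linear": [0, 0, 0], "rot": [0, 0, 0]},
  {"linear": [0, 0, 0], "rot": [0, 0, 0]},
  {"linear": [0, 0, 0], "rot": [0, 0, 0]},
  {"linear": [0, 0, 0], "rot": [0, 0, 0]},
  {"linear": [0, 0, 0], "rot": [0, 0, 0]},
  {"linear": [0, 0, 0], "rot": [0, 0, 0]},
  {"linear": [0, 0, 0], "rot": [0, 0, 0]},
  {"linear": [0, 0, 0], "rot": [0, 0, 0]},
  {"linear": [0, 0, 0], "rot": [0, 0, 0]},
], jaw=0.03)

```text
time: 14.57
tool_pos: [540.8, -43.9, 101.7]
ee_rot: [3.141, 0.474, 2.857]
wrist_force: [-4.8, 1.1, 6.4]
finger_gap: 38.4
finger_force: 59.5
```

The grip is firm at 38.4 mm and 60 N. I'll turn clockwise (+z of the tool), following the cam's lift.

>>> arm_command([
  {"linear": [0, 0, -0.0008], "rot": [0, 0, 0.1]},
  {"linear": [0, 0, -0.0008], "rot": [0, 0, 0.1]},
  {"linear": [0, 0, -0.0008], "rot": [0, 0, 0.1]},
  {"linear": [0, 0, -0.0008], "rot": [0, 0, 0.1]},
  {"linear": [0, 0, -0.0008], "rot": [0, 0, 0.1]},
  {"linear": [0, 0, -0.0008], "rot": [0, 0, 0.1]},
  {"linear": [0, 0, -0.0008], "rot": [0, 0, 0.1]},
  {"linear": [0, 0, -0.0008], "rot": [0, 0, 0.1]},
  {"linear": [0, 0, 0], "rot": [0, 0, 0]},
  {"linear": [0, 0, 0], "rot": [0, 0, 0]},
])

```text
time: 15.4
tool_pos: [538.0, -43.2, 107.0]
ee_rot: [2.79, 0.324, 2.001]
wrist_force: [-1.3, -0.8, 2.2]
finger_gap: 38.2
finger_force: 61.0
```

```bash
python3 - <<'E'
from h import *
np.set_printoptions(precision=3,suppress=True)
s=arm.state(); print(s["wrist_force"],s["wrist_force"]@N,s["torque"],s["torque"]@N,s["finger_gap"],s["joint_positions"])
Rc=Ro.from_euler("xyz",s["ee_rot"]); print((RB.inv()*Rc).as_rotvec(), (s["tool_pos"]-[541.3,-44.2,100])@N)
E
```

```text
[-1.324 -0.753  2.188] 2.4304316273037014 [-0.133  0.386 -0.123] -0.0020338215793754377 38.19044077383256 [-0.226  0.113  2.083 -0.059  0.473 -0.668]
[-0.001 -0.003  0.797] 7.829154074455967
```

>>> arm_command([
  {"linear": [0, 0, -0.0008], "rot": [0, 0, 0.05]},
  {"linear": [0, 0, -0.0008], "rot": [0, 0, 0]},
  {"linear": [0, 0, 0], "rot": [0, 0, 0]},
  {"linear": [0, 0, 0], "rot": [0, 0, 0]},
  {"linear": [0, 0, 0], "rot": [0, 0, 0]},
  {"linear": [0, 0, 0], "rot": [0, 0, 0]},
  {"linear": [0, 0, 0], "rot": [0, 0, 0]},
  {"linear": [0, 0, 0], "rot": [0, 0, 0]},
  {"linear": [0, 0, 0], "rot": [0, 0, 0]},
  {"linear": [0, 0, 0], "rot": [0, 0, 0]},
])

```text
time: 16.23
tool_pos: [537.3, -43.0, 108.5]
ee_rot: [2.774, 0.306, 1.949]
wrist_force: [-3.4, -2.5, 2.8]
finger_gap: 38.1
finger_force: 61.1
```

>>> arm_command([
  {"linear": [0, 0, 0], "rot": [0, 0, 0]},
  {"linear": [0, 0, 0], "rot": [0, 0, 0]},
  {"linear": [0, 0, 0], "rot": [0, 0, 0]},
  {"linear": [0, 0, 0], "rot": [0, 0, 0]},
  {"linear": [0, 0, 0], "rot": [0, 0, 0]},
  {"linear": [0, 0, 0], "rot": [0, 0, 0]},
  {"linear": [0, 0, 0], "rot": [0, 0, 0]},
  {"linear": [0, 0, 0], "rot": [0, 0, 0]},
  {"linear": [0, 0, 0], "rot": [0, 0, 0]},
  {"linear": [0, 0, 0], "rot": [0, 0, 0]},
], jaw=0.08)

```text
time: 17.07
tool_pos: [537.4, -42.9, 108.5]
ee_rot: [2.773, 0.306, 1.949]
wrist_force: [0.0, -0.1, -0.0]
finger_gap: 79.7
finger_force: 0.0
```

>>> arm_command([
  {"linear": [0, 0, -0.01], "rot": [0, 0, 0]},
  {"linear": [0, 0, -0.02], "rot": [0, 0, 0]},
  {"linear": [0, 0, -0.02], "rot": [0, 0, 0]},
  {"linear": [0, 0, -0.02], "rot": [0, 0, 0]},
  {"linear": [0, 0, -0.02], "rot": [0, 0, 0]},
  {"linear": [0, 0, -0.02], "rot": [0, 0, 0]},
  {"linear": [0, 0, -0.02], "rot": [0, 0, 0]},
  {"linear": [0, 0, -0.02], "rot": [0, 0, 0]},
  {"linear": [0, 0, 0], "rot": [0, 0, 0]},
  {"linear": [0, 0, 0], "rot": [0, 0, 0]},
])

```text
time: 17.9
tool_pos: [472.2, -23.8, 243.3]
ee_rot: [2.77, 0.308, 1.948]
wrist_force: [0.5, 0.1, -0.6]
finger_gap: 80.2
finger_force: 0.0
```

```bash
python3 - <<'E'
from h import *
t=vision.grab_frame("scene")[120:340,240:440]; w=vision.grab_frame("top")[80:290,180:440]
t=cv2.resize(t,(400,440),interpolation=2); w=cv2.resize(w,(390,315),interpolation=2)
cv2.imwrite("pics/e1.png",np.hstack([t,np.vstack([w,np.zeros((125,390,3),np.uint8)])])[:,:,::-1])
E
```

```text
(no output)
```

View pics/e1.png

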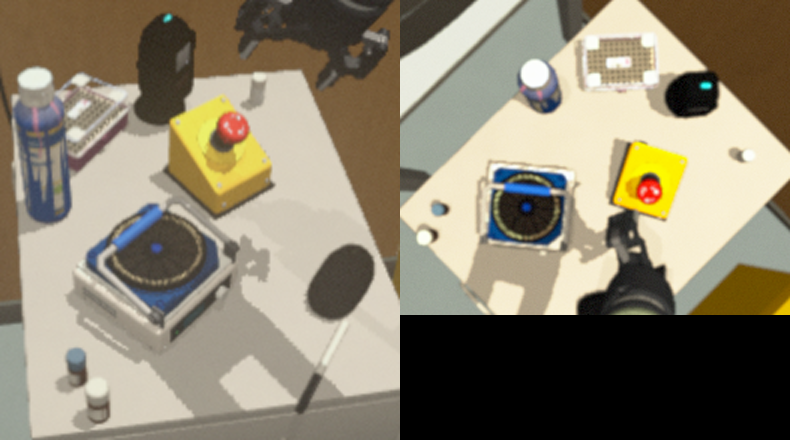

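The red head is back at scene pixel (356,183.5), where it was when up at the start. The bail is closed across the disc, all the bystanders are standing, and the gripper is clear and open.

```bash
python3 -c "
from station import close_job
print(close_job())"
```

```text
the job is handed in; nothing more can be done
None
```

The job is handed in: the stop was pressed and locked, the bail was snapped down across the disc, and the stop was turned clockwise until it sprang back up, with nothing else disturbed and the gripper open and clear at about 18 s.

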